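# Fetch the red-capped jar out of the push-to-open box

### The arm

A 6-joint arm with a two-finger parallel gripper is mounted at the origin on a cart in front of the work surface, level with it; the furniture and walls round the work are solid. World frame = base frame: x ahead of the robot, y to its left, z up, the work surface at z = 0. Lengths are in m, angles in rad, forces in N, time in s.
With the tool pointing down it reaches from about 0.2 to 0.875 m from the base axis. Payload 3.4 kg.
Tool frame: the origin (TCP) lies between the finger pads; the fingertips stand 25 mm ahead of it and the grasp point (between the pads) lies 6 mm ahead of it (r.nose_length is the z of the fingertips in the tool frame, in m); z points along the fingers, y is the line along which they close (so a half turn about z gives the same grasp; the last joint's range is limited). The gripper opens to 94 mm and grips with 3 to 60 N. Pads are 16 mm wide; open, the fingers measure 119 mm over their backs; the gripper's body (75 mm by 177 mm) begins 78 mm behind the grasp point.
Start: joints at [0.981, 0.276, 1.505, -0, 1.361, -0.121], TCP at [0.26, 0.513, 0.23] pointing down, gripper open.
Joint ranges: [-2.89, 2.89], [-0.75, 2.08], [0.22, 2.7], [-1.18, 4.32], [0.11, 2.71], [-2.7, 2.7]. Speed limits (rad/s): [2.57, 2.57, 3.14, 3.14, 3.14, 3.14].

### API

Orientations are given as a unit quaternion [w, x, y, z].
In Python, from plant import r, gripper_to, inverse_kinematics, vision, models, telemetry gives the robot as it stands. Calls block until the motion is done:
- r.move_to(position, orientation): joint-space move of the TCP to a pose.
- r.move_l(position, rot=None, vel=0.15, guard=None): straight line of the TCP; rot=None keeps the orientation; vel is the mean speed in m/s. With guard (N) it stops when the force on the tool has changed by that much, and returns True; else False.
- r.movej(angles): joint-space move.
- gripper_to(opening, f_grip=None): finger opening in m; f_grip is the grip in N (None keeps the last); returns when the fingers have stopped.
- r.hold(seconds).
- inverse_kinematics(position, orientation): joint angles nearest the present ones, or None.
- vision.snapshot(name): name is "scene" or "side" or "wrist"; returns the picture (480x640x3 uint8, red, green, blue); there is no depth.
- vision.get_calibration(name): a dict with "fx", "fy", "cx", "cy" (pixels), "position" and "orientation" of the camera in the world. Camera axes: x right, y down, z forward; pixel columns grow to the right and rows downward; lengths in m; the calibration is good to about 2 mm. A picture is of the moment at which its call begins: read the wrist's pose just before it. get_calibration takes no time and is no camera call; for the wrist camera it gives the pose at the moment of the call.
A pose or a line that the arm cannot do raises r.PlanningError and nothing moves.
- r.sign_off(): hands the job in; it is judged then, once.
Trained networks look in the newest picture that a camera, given by its name, has taken for a name from the list of things; names that differ only in an ending like _2 or _b are one class to them, and where a whole thing is asked for, a point or a joint stands for the part that bears it (a point fixed in the world has none). Each returns a list of dicts, best first, with "score" (0 to 1); they miss things now and then, are a little off and sometimes report something else, mostly with a low value. They report only what shows in the picture. A call takes as long as a camera call. They do not tell look-alikes from the thing itself.
- models.boxes_of(thing, camera): "at" ([x, y, z] in m, in world coordinates, good to about 4 mm: the middle of the surface that is visible of it).
- models.regions_of(thing, camera): "pixels" (480x640 bool, what is visible of it).
- models.mark_of(thing, camera): "at" ([x, y, z] in m, in world coordinates, good to about 4 mm: a listed point, or the origin of a listed thing).
Readings, each from a call of its own:
- telemetry.current_t(): time.
- telemetry.current_joints(): joint angles.
- telemetry.current_dq(): joint speeds.
- telemetry.current_joint_efforts(): joint torques, N m.
- telemetry.current_ee_pos(): TCP position.
- telemetry.current_tool_rot(): TCP orientation.
- telemetry.current_wrist_force(): force on the tool from outside, world axes, zero at the start.
- telemetry.current_torque(): the same for the moment, N m.
- telemetry.current_opening(): finger opening in m.
- telemetry.current_finger_force(): force on a finger pad.
Only numpy, scipy, OpenCV 4.12 (cv2) and the standard library are available. Lean on these libraries where they do the work, as an engineer would, in place of code of your own. Each camera call takes 0.05 s, during which the arm holds its last target. There are 200 camera calls.

### The job

Get the red-capped spice jar out of the push-to-open wooden box and stand it upright on the round cork mat. First lift the little tin off the white lid and stand it upright on the bare black cooktop; then press the grey touch mark on the lid until the latch clicks, and keep the robot against the lid as it springs so that it comes up slowly all the way instead of flying open. Leave the lid standing open, set things down rather than drop them, and do not shift the salt shaker in the box, the tumbler, the can or the flask.

Things in the scene. Friction and masses are not known exactly. Their poses are not given: they have to be found in the camera images.
- store_box: Light wooden box, heavy, 170 mm deep (its x), 210 mm wide (its y), rim 125 mm high; walls 7 mm, floor 6 mm. Open inside but for the latch, a grey block on the front wall's middle: 41 mm wide, 40 mm into the box from the wall's inside, 81 to 113 mm above the cooktop. Origin: centre of the underside; -x side (front) looks roughly to the robot, z up.
- lid (a joint): Angle (rad) of the box's sprung white lid: 0 shut and latched, grows as the front edge rises and swings back, stop at 1.75 just past upright (the spring keeps it there), -0.04 pressed fully in. The spring lifts with about 3.7 N at the front edge when shut, less further up; let go below about 0.9 rad the lid flies. Once released the latch does not hold again.
- lid_hinge (a point): Middle of the hinge line of the lid, along the box's rear rim: 74.5 mm behind (+x) the box's centre, 128 mm up, at mid thickness of the lid; axes as the box. The lid is a panel 151 mm from hinge to front edge, 192 mm wide, 10 mm thick, inset between the walls; shut, its top is level, 133 mm up. Open, a steel latch bracket sticks out 30 mm from its inner face near the top.
- lid_pad (a point): Centre of the round grey touch mark (28 mm across) on the lid's top face, 132.5 mm from the hinge, 18 mm from the front edge. Moves with the lid (its z: out of the top face). Pressed there it needs about 4 N before it moves and 6 to 8 N to click: 3 to 4 mm down the latch lets go, and the lid bottoms at 5.3 mm.
- pea_tin: Closed food tin, 58 mm across, 72 mm high, 0.13 to 0.25 kg, standing on the lid behind the touch mark. Origin: centre of the underside, z up. The black cooktop lies level at height 0 from x = 0.45 to 0.95 and y = -0.38 to 0.35; besides the listed things only a large fixed kettle stands on it, beyond x = 0.72.
- red_cap_jar: Spice jar with red cap, 47 mm across, 97 mm high (the cap is the top 21 mm, 45 mm across), about 0.11 kg, standing in the left or right half of the box. Origin: centre of the underside, z up.
- salt_shaker: Salt shaker, 44 mm across, 90 mm high, standing in the other half of the box. Stays there. Origin: centre of the underside.
- cork_mat: Round cork mat, 110 mm across, 8 mm thick, fixed on the cooktop to the left or right of the box. Origin: centre of the underside.
- tumbler: Drinking glass, 80 mm across, 91 mm high, on the cooktop on the other side of the box from the mat. Bystander. Origin: centre of the underside.
- can: Drinks can, 66 mm across, 115 mm high, to the rear of the cooktop on one side. Bystander. Origin: centre of the underside.
- flask: Dark green flask, 86 mm across, 170 mm high, to the rear of the cooktop on the other side. Bystander. Origin: centre of the underside.
There are look-alikes about, which are no part of the job. What is shaped like the pea_tin but orange or pink is not meant.

How it is judged:
By the outcome, as a careful person would: the job done as asked, in the order asked, and still so for the second after the job is handed in, with the robot touching nothing.
It also fails if it takes over 72 s, if anything falls off the work surface, if the arm or the gripper's body presses on something with over 40 N, if the wrist force passes 120 N, or if a joint passes its speed limit or range.

## Working session

There is one attempt and no reset: what is moved stays moved. The work goes in short steps, each a Python script; the robot and the scene stay as the last script left them, time stands still between calls to the robot, and variables do not carry over. Pictures are saved under pics/ and viewed, at most 10 in all, crops included, and the job is handed in when it is done.

```bash
ls; mkdir -p pics; python3 - <<'E'
from plant import r, vision, models, telemetry
import cv2, numpy as np
ims=[]
for c in ["scene","side"]:
    im=vision.snapshot(c); cv2.imwrite(f"pics/{c}0.png",im[:,:,::-1])
    k=vision.get_calibration(c); print(c,np.round(k["position"],3),np.round(k["orientation"],3),k["fx"])
    for t in ["store_box","lid_hinge","lid_pad","pea_tin","cork_mat","tumbler","can","flask"]:
        print(t,[(np.round(d["at"],3).tolist(),round(d["score"],2)) for d in models.mark_of(t,c)[:3]])
print(telemetry.current_t(), r.nose_length)
E
```

```text
pics
scene [ 0.884 -0.511  0.786] [-0.323  0.922  0.2   -0.07 ] 457.0931529255062
store_box [([0.601, 0.047, 0.004], 0.97)]
lid_hinge [([0.669, 0.028, 0.128], 0.96), ([0.688, 0.246, 0.0], 0.29), ([0.504, 0.282, 0.001], 0.25)]
lid_pad [([0.549, 0.063, 0.133], 0.94)]
pea_tin [([0.644, -0.138, 0.001], 0.89), ([0.804, 0.259, 0.0], 0.69), ([0.77, 0.121, -0.001], 0.6)]
cork_mat [([0.505, 0.284, -0.004], 0.98)]
tumbler [([0.526, -0.267, 0.002], 0.72), ([0.616, 0.094, 0.007], 0.66)]
can [([0.686, -0.269, 0.001], 0.8), ([0.687, 0.247, -0.001], 0.33)]
flask [([0.687, 0.249, -0.002], 0.88)]
side [ 0.154 -0.315  1.121] [-0.225  0.838 -0.48   0.132] 518.7035256888543
store_box [([0.598, 0.052, -0.0], 0.77)]
lid_hinge [([0.665, 0.026, 0.129], 0.96)]
lid_pad [([0.545, 0.07, 0.131], 0.74), ([0.59, 0.003, 0.004], 0.22)]
pea_tin [([0.645, -0.133, -0.001], 0.87), ([0.804, 0.258, 0.001], 0.8), ([0.771, 0.125, -0.001], 0.62)]
cork_mat [([0.501, 0.283, -0.001], 0.71), ([0.598, 0.054, -0.002], 0.48)]
tumbler [([0.527, -0.269, -0.002], 0.94)]
can []
flask [([0.683, 0.252, -0.005], 0.7)]
0.9 0.025
```

View pics/scene0.png

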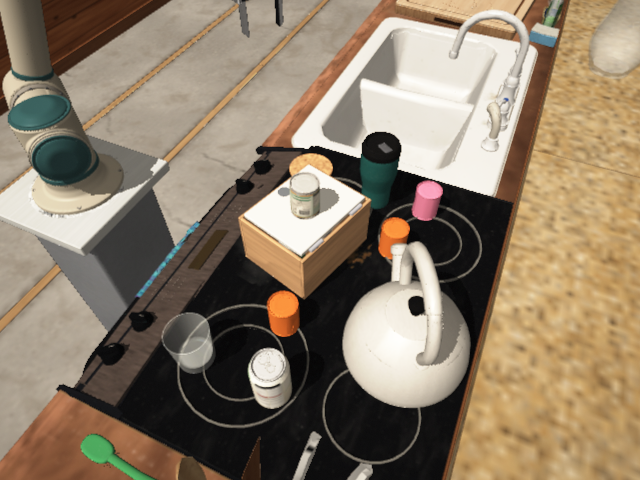

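View pics/side0.png

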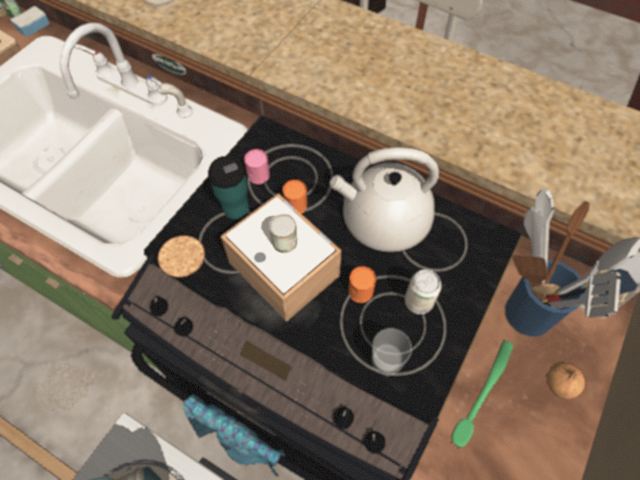

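The tin on the white lid, scene (305,195) / side (284,233), is pale and labelled, so it is the one meant. The look-alikes are orange at scene (283,313) and (394,238), and pink at (427,200). The mat is on the left at (0.50, 0.28), the tumbler is on the right, and the box is yawed about -18°. I'll go above the tin and confirm with the wrist camera.

```bash
cat > h.py <<'E'
from plant import r, gripper_to, inverse_kinematics, vision, models, telemetry as T
import cv2, numpy as np
from scipy.spatial.transform import Rotation as R
def rot(c): w,x,y,z=c["orientation"]; return R.from_quat([x,y,z,w]).as_matrix()
def pix2z(c,u,v,z):
    d=rot(c)@[(u-c["cx"])/c["fx"],(v-c["cy"])/c["fy"],1]; p=np.array(c["position"]); return p+d*(z-p[2])/d[2]
def quat(M): x,y,z,w=R.from_matrix(M).as_quat(); return [w,x,y,z]
def down(yaw,phi=0,az=0):
    """tool z down, tool y at yaw; then body tilted by phi toward azimuth az"""
    y=np.array([np.cos(yaw),np.sin(yaw),0]); z=np.array([0,0,-1.]); M=np.c_[np.cross(y,z),y,z]
    k=np.array([-np.sin(az),np.cos(az),0])
    return quat(R.from_rotvec(phi*k).as_matrix()@M)
def marks(t,c,n=4): return [(np.round(d["at"],4).tolist(),round(d["score"],2)) for d in models.mark_of(t,c)[:n]]
def snap(c,name=None):
    k=vision.get_calibration(c); im=vision.snapshot(c)
    if name: cv2.imwrite(f"pics/{name}.png",im[:,:,::-1])
    return k,im
E
python3 - <<'E'
from h import *
a=pix2z(vision.get_calibration("scene"),306,180,.205); b=pix2z(vision.get_calibration("side"),284,224,.205)
print(a,b); p=(a+b)/2
for yaw in (np.radians(-18),np.radians(162)):
    print(inverse_kinematics([p[0],p[1],.42],down(yaw)))
yaw=np.radians(-18)
q=[(abs(inverse_kinematics([p[0],p[1],.40],down(y))[5]),y) for y in (yaw,yaw+np.pi) if inverse_kinematics([p[0],p[1],.40],down(y)) is not None]
y=min(q)[1]; print(np.degrees(y))
r.move_to([p[0]-.03,p[1],.40],down(y))
k,im=snap("wrist","w1")
for t in ["pea_tin","lid_pad","lid_hinge","store_box"]: print(t,marks(t,"wrist"))
print(k["position"],T.current_ee_pos(),T.current_t())
E
```

```text
[0.60603797 0.04586935 0.205     ] [0.60685657 0.03716025 0.205     ]
[-4.60701739e-02  2.91401776e-01  1.03005102e+00 -4.44089210e-16
  1.82013986e+00  2.68089091e-01]
None
-18.0
pea_tin [([0.7758, 0.1247, 0.0015], 0.9), ([0.8027, 0.2608, -0.0019], 0.83), ([0.644, -0.139, -0.0028], 0.73), ([0.6035, 0.0399, 0.1325], 0.61)]
lid_pad [([0.5436, 0.0662, 0.1321], 0.58)]
lid_hinge [([0.6682, 0.0281, 0.129], 0.95)]
store_box [([0.5999, 0.049, -0.0008], 0.86), ([0.601, 0.0388, 0.1326], 0.71)]
[0.59786419 0.10816824 0.55410273] [0.57634057 0.04215727 0.39985429] 3.275
```

View pics/w1.png

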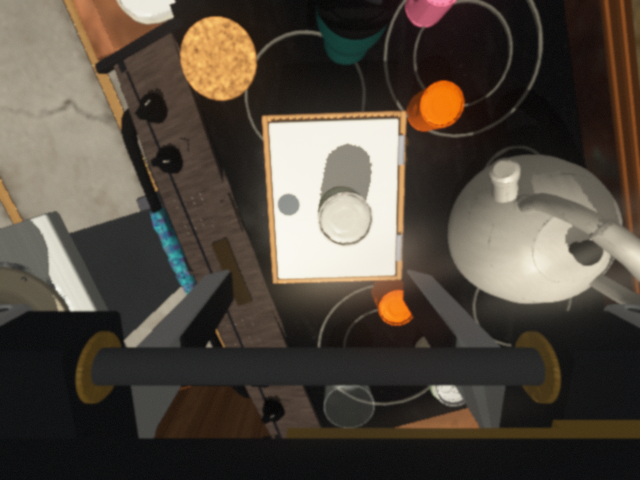

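Wrist view: the pale tin is on the lid at (345,217), the touch mark is at (288,204), the orange tins are at (441,103) and (396,307), and the kettle is at right around (540,225). Next I'll compute the box yaw and pad from these pixels, then grasp the tin.

```bash
python3 - <<'E'
from h import *
k=vision.get_calibration("wrist")
P={n:pix2z(k,*uv,z) for n,uv,z in [("pad",(288,204),.133),("fl",(263,116),.125),("fr",(273,284),.125),("rl",(406,112),.125),("rr",(402,282),.125),("tintop",(345,217),.205)]}
for n in P: print(n,P[n].round(4))
f=(P["fl"]+P["fr"])/2; b=(P["rl"]+P["rr"])/2; d=b-f; e=P["fl"]-P["fr"]; e2=P["rl"]-P["rr"]
print("yaws",[np.degrees(a).round(2) for a in (np.arctan2(d[1],d[0]),np.arctan2(-e[0],e[1]),np.arctan2(-e2[0],e2[1]))],"centre",(f+b)/2,"size",np.linalg.norm(d),np.linalg.norm(e))
E
```

```text
pad [0.5455 0.0646 0.133 ]
fl [0.5506 0.1707 0.125 ]
fr [ 0.491  -0.0301  0.125 ]
rl [0.7112 0.1233 0.125 ]
rr [ 0.6536 -0.0798  0.125 ]
tintop [0.6056 0.0415 0.205 ]
yaws [np.float64(-16.71), np.float64(-16.52), np.float64(-15.85)] centre [0.60159207 0.04603289 0.125     ] size 0.16874654931262456 0.20950281375056384
```

```bash
python3 - <<'E'
from h import *
y=np.radians(-16.5); q=down(y)
gripper_to(.085,20)
r.move_to([.605,.041,.28],q)
print(r.move_l([.605,.041,.184],vel=.12,guard=8))
gripper_to(.0,20); print(T.current_opening(),T.current_finger_force())
z0=T.current_ee_pos()[2]
r.move_l([.605,.041,.27],vel=.15); print(T.current_opening(),T.current_wrist_force())
r.move_l([.52,-.13,.25],vel=.25)
r.move_l([.52,-.13,z0-.133+.012],vel=.15)
print(r.move_l([.52,-.13,z0-.133-.001],vel=.03,guard=2.5),T.current_ee_pos()-np.array([0,0,z0-.133]),T.current_wrist_force())
gripper_to(.085); 
r.move_l([.52,-.13,.20],vel=.2)
print(T.current_t(),T.current_wrist_force())
k,im=snap("scene","s2"); print(marks("pea_tin","scene"),marks("lid_pad","scene"))
cv2.imwrite("pics/s2c.png",im[120:440,120:500,::-1])
E
```

```text
False
0.057120999967442514 19.998786449432373
0.057343018660554315 [-0.29832194  0.12950272 -1.58489393]
True [ 5.19921998e-01 -1.30008313e-01 -3.01219458e-04] [ 0.25258822 -0.44677507  2.56724486]
10.7083 [-0.21726988 -0.35793486 -0.54158956]
[([0.7693, 0.121, -0.0009], 0.96), ([0.8051, 0.2579, -0.002], 0.93), ([0.5176, -0.1287, -0.0039], 0.69), ([0.6425, -0.1381, 0.0015], 0.59)] [([0.5492, 0.0661, 0.1323], 0.72)]
```

View pics/s2c.png

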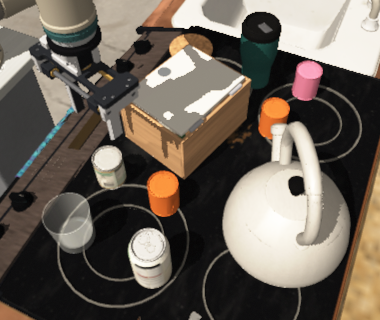

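The tin stands upright on the bare black cooktop at crop (109,167), and the lid is clear. Next I'll check the kettle clearance and IK for the lid-following arc.

```bash
cat >> h.py <<'E'
YAW=np.radians(-16.5); C=np.array([.601,.047,0]); U=np.array([np.cos(YAW),np.sin(YAW),0]); V=np.array([-U[1],U[0],0]); H=C+.0745*U+[0,0,.128]
def lidpose(th,phi,d,vy,gap=0.):
    n=np.array([np.sin(th),np.cos(th)]); e=np.array([-np.cos(th),np.sin(th)])
    a=np.array([np.sin(phi),np.cos(phi)]); s=np.array([np.cos(phi),-np.sin(phi)])
    t=e*d+n*(.005+gap)+.008*s+r.nose_length*a
    return H+U*t[0]+[0,0,t[1]], down(vy,phi,YAW)
def sched(th): f=max(th,0)/1.75; return np.radians(24)*f, .1405-.012*f
E
python3 - <<'E'
from h import *
def tri(p,q):
    A=[];B=[]
    for c,(u,v) in (("scene",p),("side",q)):
        k=vision.get_calibration(c); d=rot(k)@[(u-k["cx"])/k["fx"],(v-k["cy"])/k["fy"],1]; d/=np.linalg.norm(d); M=np.eye(3)-np.outer(d,d); A.append(M);B.append(M@k["position"])
    x=np.linalg.lstsq(np.vstack(A),np.hstack(B),rcond=None)[0]; return x.round(3), np.abs(np.vstack(A)@x-np.hstack(B)).max().round(3)
print("knob",tri((416,305),(394,178)),"handle",tri((425,250),(397,152)),tri((410,248),(380,155)),"spout",tri((397,250),(338,184)))
for vy in (YAW+np.pi/2,YAW-np.pi/2):
    for th in np.linspace(0,1.78,8):
        p,q=lidpose(th,*sched(th),vy); j=inverse_kinematics(p,q); print(np.degrees(vy).round(),th.round(2),p.round(3),None if j is None else np.round(j,2))
E
```

```text
knob (array([ 0.867, -0.095,  0.154]), np.float64(0.0)) handle (array([ 0.852, -0.09 ,  0.273]), np.float64(0.006)) (array([ 0.834, -0.066,  0.252]), np.float64(0.001)) spout (array([0.801, 0.016, 0.133]), np.float64(0.001))
74.0 0.0 [0.545 0.063 0.158] [-0.01  0.29  1.68 -0.    1.18 -1.29]
74.0 0.25 [0.554 0.061 0.192] [-0.03  0.3   1.56  0.02  1.33 -1.31]
74.0 0.51 [0.571 0.056 0.223] [-0.04  0.34  1.43  0.03  1.48 -1.33]
74.0 0.76 [0.594 0.049 0.248] [-0.06  0.4   1.29  0.04  1.63 -1.34]
74.0 1.02 [0.622 0.041 0.267] [-0.08  0.47  1.14  0.05  1.77 -1.35]
74.0 1.27 [0.654 0.031 0.277] [-0.09  0.56  0.98  0.06  1.9  -1.36]
74.0 1.53 [0.687 0.021 0.279] [-0.1   0.66  0.81  0.07  2.04 -1.37]
74.0 1.78 [0.72  0.012 0.272] [-0.12  0.77  0.63  0.09  2.17 -1.37]
-106.0 0.0 [0.545 0.063 0.158] [-0.01  0.29  1.68 -0.    1.18  1.85]
-106.0 0.25 [0.554 0.061 0.192] [-0.03  0.3   1.56  0.02  1.33  1.83]
-106.0 0.51 [0.571 0.056 0.223] [-0.04  0.34  1.43  0.03  1.48  1.81]
-106.0 0.76 [0.594 0.049 0.248] [-0.06  0.4   1.29  0.04  1.63  1.8 ]
-106.0 1.02 [0.622 0.041 0.267] [-0.08  0.47  1.14  0.05  1.77  1.79]
-106.0 1.27 [0.654 0.031 0.277] [-0.09  0.56  0.98  0.06  1.9   1.78]
-106.0 1.53 [0.687 0.021 0.279] [-0.1   0.66  0.81  0.07  2.04  1.77]
-106.0 1.78 [0.72  0.012 0.272] [-0.12  0.77  0.63  0.09  2.17  1.78]
```

```bash
python3 - <<'E'
from h import *
vy=YAW+np.pi/2
p,q=lidpose(0,0,.1405,vy)
r.move_l([.52,-.13,.26],vel=.3); gripper_to(0,5)
r.move_to(p+[0,0,.04],q)
r.move_l(p+[0,0,.006],vel=.1)
f0=T.current_wrist_force()[2]
hit=r.move_l(p-[0,0,.003],vel=.02,guard=1.5)
zc=T.current_ee_pos()[2]; print("contact",hit,zc,p[2],T.current_wrist_force()[2]-f0)
fm=0; zt=zc
for i in range(14):
    zt-=.0005; r.move_l([p[0],p[1],zt],vel=.02); z=T.current_ee_pos()[2]; f=T.current_wrist_force()[2]-f0
    print(round((zc-z)*1e3,2),round(f,2)); fm=max(fm,f)
    if zc-z>.0022 and (f<fm-1 or zc-z>.0046) or f>14: break
print(T.current_t())
E
```

```text
contact True 0.15772363236780368 0.158 3.8819066863796703
-0.11 2.99
0.51 4.34
0.92 5.87
1.36 5.73
1.83 5.15
2.28 6.9
2.77 6.06
3.26 5.79
16.5
```

```bash
python3 - <<'E'
from h import *
vy=YAW+np.pi/2
p,q=lidpose(0,0,.1405,vy)
for z in (.1541,.1536,.1532):
    r.move_l([p[0],p[1],z],vel=.02); print(round((.158-T.current_ee_pos()[2])*1e3,2),T.current_wrist_force()[2].round(2))
go=True
for th in np.r_[0,.03,np.arange(.1,1.751,.08),1.75,1.79]:
    p,q=lidpose(th,*sched(th),vy); r.move_l(p,q,vel=.045)
    w=T.current_wrist_force(); print(round(th,2),(w@U).round(2),w[2].round(2),T.current_ee_pos().round(3)[[0,2]])
    if th==.03 and w[2]<1.5: print("not released?"); break
print(T.current_t())
k,im=snap("side","l3")
cv2.imwrite("pics/l3c.png",cv2.resize(im[120:340,150:470],None,fx=2,fy=2)[:,:,::-1])
E
```

```text
3.4 6.17
3.72 6.5
4.03 6.84
0.0 0.48 4.1 [0.546 0.158]
0.03 0.13 3.65 [0.546 0.162]
0.1 -1.02 4.05 [0.548 0.172]
0.18 -0.74 4.45 [0.551 0.182]
0.26 0.19 3.52 [0.555 0.193]
0.34 0.34 3.18 [0.559 0.203]
0.42 0.15 3.03 [0.564 0.213]
0.5 1.12 1.71 [0.57  0.222]
0.58 1.54 2.65 [0.577 0.231]
0.66 0.99 1.6 [0.584 0.239]
0.74 1.9 1.87 [0.592 0.246]
0.82 1.89 0.38 [0.6   0.253]
0.9 1.44 1.29 [0.609 0.259]
0.98 1.28 1.11 [0.618 0.264]
1.06 1.68 0.59 [0.628 0.269]
1.14 1.09 1.32 [0.638 0.272]
1.22 1.92 0.93 [0.648 0.275]
1.3 1.29 0.48 [0.658 0.277]
1.38 2.16 -0.61 [0.668 0.278]
1.46 1.79 -0.58 [0.679 0.279]
1.54 1.73 -0.86 [0.689 0.278]
1.62 1.94 -0.79 [0.7   0.277]
1.7 1.61 -0.74 [0.71  0.275]
1.75 1.3 -0.57 [0.716 0.273]
1.79 -0.26 -0.26 [0.72  0.271]
26.5833
```

```bash
ls pics
```

```text
l3.png
l3c.png
s2.png
s2c.png
scene0.png
side0.png
w1.png
```

The lid followed the finger all the way to its stop, with contact force throughout. Next I'll retract and look into the box.

```bash
python3 - <<'E'
from h import *
vy=YAW+np.pi/2
p,q=lidpose(1.79,*sched(1.79),vy,gap=.008); phi=sched(1.79)[0]
r.move_l(p,q,vel=.1)
a=U*np.sin(phi)+np.array([0,0,np.cos(phi)])
r.move_l(p+.13*a,vel=.2)
r.move_to(C-.05*U+[0,0,.40],down(vy))
k,im=snap("wrist","w4")
for t in ["red_cap_jar","salt_shaker","lid_hinge","cork_mat"]:
    m=marks(t,"wrist",2); print(t,m,[(np.round([(np.array(x[0])-C)@U,(np.array(x[0])-C)@V],3).tolist()) for x in m])
snap("scene"); 
for t in ["red_cap_jar","salt_shaker","cork_mat"]: print(t,marks(t,"scene",2))
print(T.current_t())
E
```

```text
Traceback (most recent call last):
plant.PlanningError: the arm cannot follow that straight line within its joint ranges
```

```bash
python3 - <<'E'
from h import *
vy=YAW+np.pi/2
phi=sched(1.79)[0]; p=T.current_ee_pos()
a=U*np.sin(phi)+np.array([0,0,np.cos(phi)])
for L in (.08,.065,.05,.04):
    try: r.move_l(p+L*a,vel=.15); break
    except r.PlanningError: pass
p=p+L*a; tip=p-.025*a; print(L,tip,T.current_wrist_force())
p2=tip+[0,0,.055]
r.move_l(p2,down(vy),vel=.1)
r.move_l([p2[0]-.02,p2[1],.40],vel=.2)
r.move_to(C-.05*U+[0,0,.40],down(vy))
k,im=snap("wrist","w4")
for t in ["red_cap_jar","salt_shaker","lid_hinge","cork_mat"]:
    m=marks(t,"wrist",2); print(t,m,[(np.round([(np.array(x[0])-C)@U,(np.array(x[0])-C)@V],3).tolist()) for x in m])
snap("scene"); 
for t in ["red_cap_jar","salt_shaker","cork_mat"]: print(t,marks(t,"scene",2))
print(T.current_t())
E
```

```text
0.05 [0.7381381  0.00632221 0.29219285] [-1.51196799  0.13292935 -0.72870035]
red_cap_jar [([0.5919, 0.0005, 0.0059], 0.62)] [[0.004, -0.047]]
salt_shaker [([0.6213, 0.094, 0.009], 0.91)] [[0.006, 0.051]]
lid_hinge [([0.6906, -0.2666, -0.0002], 0.5)] [[0.175, -0.275]]
cork_mat [([0.506, 0.2788, 0.0021], 0.56)] [[-0.157, 0.195]]
red_cap_jar [([0.5869, 0.0085, 0.0069], 0.96), ([0.5178, -0.1337, -0.0008], 0.73)]
salt_shaker []
cork_mat [([0.5006, 0.284, -0.0039], 0.61)]
29.6583
```

View pics/w4.png

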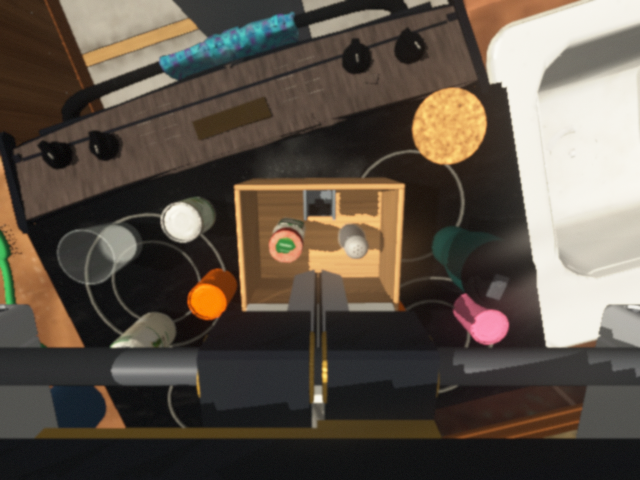

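Wrist view: the red-capped jar is in the right half at (285,246), the salt shaker is at (353,240), and the mat is at (450,126). The lid stands open. Next I'll measure the jar and mat by pixel and grasp the jar with the fingers closing along the box's y.

```bash
python3 - <<'E'
from h import *
vy=YAW+np.pi/2; q=down(vy)
k=vision.get_calibration("wrist")
j=pix2z(k,285.5,246,.103); m=pix2z(k,450,125.5,.008); s=pix2z(k,355,246,.096); print("jar",j,[(j-C)@U,(j-C)@V],"mat",m,"sh",[(s-C)@U,(s-C)@V])
jm=np.array([.5905,.0035]); assert np.linalg.norm(j[:2]-jm)<.012
jx,jy=(.6*j[:2]+.4*jm); print(jx,jy)
gripper_to(.066,15)
r.move_l([jx,jy,.20],vel=.25)
print(r.move_l([jx,jy,.076],vel=.1,guard=5),T.current_ee_pos())
gripper_to(0,15); print(T.current_opening(),T.current_finger_force(),T.current_t())
E
```

```text
jar [0.58739527 0.00504049 0.103     ] [np.float64(-0.0011273346141478895), np.float64(-0.04409555926621048)] mat [0.50069576 0.28312566 0.008     ] sh [np.float64(0.0007213229185643151), np.float64(0.050325904073452575)]
0.5886371643155499 0.004424292730724753
False [0.58917898 0.00437193 0.07664779]
0.048261801490379196 14.475128536432749 33.5667
```

```bash
python3 - <<'E'
from h import *
p=T.current_ee_pos(); z0=p[2]
r.move_l([p[0],p[1],.245],vel=.15); print(T.current_opening(),T.current_wrist_force())
mx,my=.502,.283
r.move_l([mx,my,.245],vel=.25)
r.move_l([mx,my,z0+.014],vel=.15)
print(r.move_l([mx,my,z0-.001],vel=.03,guard=2.5),T.current_ee_pos()[2]-z0-.002)
gripper_to(.075); r.move_l([mx,my,.26],vel=.2); r.move_to([.35,.2,.35],down(YAW+np.pi/2))
k,im=snap("side","f5"); cv2.imwrite("pics/f5.png",im[100:420,130:500,::-1])
for t in ["red_cap_jar","salt_shaker","lid_pad","lid_hinge","pea_tin","tumbler","can","flask"]: print(t,marks(t,"side",4))
k,im=snap("scene"); cv2.imwrite("pics/f6.png",im[100:420,130:500,::-1])
for t in ["red_cap_jar","salt_shaker","tumbler","can","flask"]: print(t,marks(t,"scene",2))
print(T.current_t())
E
```

```text
0.04783136347947001 [-0.39609898  0.00903556 -1.18423442]
True -0.0005628658921421319
red_cap_jar [([0.5026, 0.2823, 0.0061], 0.81)]
salt_shaker [([0.616, 0.0955, 0.0056], 0.67)]
lid_pad [([0.6997, 0.0272, 0.2581], 0.86)]
lid_hinge [([0.6702, 0.0224, 0.1259], 0.83)]
pea_tin [([0.6433, -0.1312, 0.0022], 0.92), ([0.8062, 0.2606, -0.001], 0.79), ([0.5212, -0.1302, 0.0034], 0.76)]
tumbler [([0.5247, -0.2668, -0.002], 0.94)]
can [([0.6861, -0.2689, 0.0001], 0.88)]
flask [([0.6831, 0.2552, -0.0039], 0.98)]
red_cap_jar [([0.4982, 0.2845, 0.0089], 0.98)]
salt_shaker [([0.6867, 0.2514, 0.0005], 0.52)]
tumbler [([0.5225, -0.2669, 0.0014], 0.64)]
can [([0.6895, -0.2701, -0.003], 0.77)]
flask [([0.6865, 0.247, 0.001], 0.75)]
41.0083
```

View pics/f5.png

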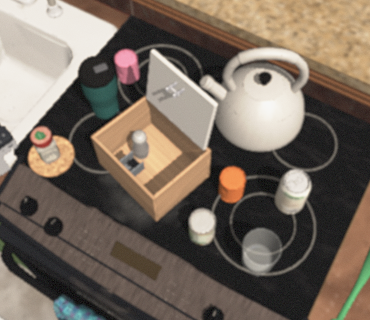

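View pics/f6.png

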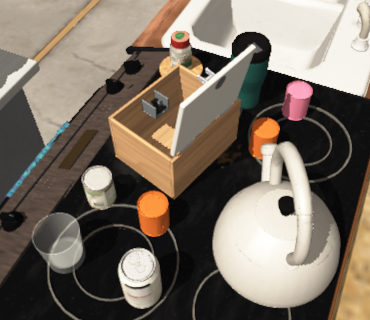

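The jar stands upright on the mat at (42,145) in the side crop. The lid is open, the shaker is still in the box, the tin is upright at (202,226), and the bystanders haven't moved.

```bash
python3 -c "
from plant import r
print(r.sign_off())"
```

```text
the job is handed in; nothing more can be done
None
```

The job is handed in at about 41 s: the jar stands upright on the cork mat, the tin is upright on the bare cooktop, the lid was held against the spring up to its stop and stands open, and the shaker, tumbler, can and flask look unmoved in the final pictures.

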